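# Clear the pedestal and hover the tool rest holder over its bolt holes

## Robot

A 6-joint arm with a two-finger parallel gripper is mounted at the origin on the work surface. World frame = base frame: x ahead of the robot, y to its left, z up, the work surface at z = 0. Lengths are in m, angles in rad, forces in N, time in s.
With the tool pointing down it reaches from about 0.225 to 0.875 m from the base axis. Payload 3.4 kg.
Tool frame: the origin (TCP) lies at the very end of the fingers, on their centre line; the grasp point (between the pads) lies 19 mm behind it; z points along the fingers, y is the line along which they close (so a half turn about z gives the same grasp; the last joint's range is limited). The gripper opens to 85 mm and grips with 20 to 120 N. Pads are 22 mm wide; open, the fingers measure 114 mm over their backs; the gripper's body (76 mm by 85 mm) begins 54 mm behind the grasp point. The pads swing forward as they close: fully open they stand 13 mm farther back than shut.
Start: joints at [-1.469, 0.276, 1.505, -0, 1.361, -0.121], TCP at [0.127, -0.561, 0.231] pointing down, gripper open.
Joint ranges: [-2.89, 2.89], [-0.75, 2.08], [0.22, 2.7], [-1.18, 4.32], [0.11, 2.71], [-2.7, 2.7]. Speed limits (rad/s): [2.57, 2.57, 3.14, 3.14, 3.14, 3.14].

## Interface

Orientations are given as a unit quaternion [w, x, y, z].
In Python, from rig import manip gives the robot as it stands. The module is installed in compiled form; this text tells all that it offers.
- The arm moves only by the tool play_rows, never from a script. Its argument "motion" is a list of rows, each a list of 5 numbers: the shift along the tool's x, y, z in units of 40 mm (1.0 is 40 mm), then the turn about the tool's z in units of 10 degrees (1.0 is 10 degrees), then the finger opening in mm, from 0 to 85.4. A call has 1 to 5 rows; each row is the pose to reach, as a shift and turn from the pose commanded when the call began, along the tool's axes at that moment; what a row does not reach only later rows make up. A row lasts 1/8 s, in which the tool goes at most 62.5 mm and 10.7 degrees, less where a joint would pass 70% of its speed; a pose out of reach is approached as far as the arm can. A call with a gripper value outside its range is refused whole. The fingers move at their own pace and stop on an object; "newtons" is the grip in N (left out, the last holds). Time passes only in rows, so rows that repeat a pose let the fingers close. It gives the time, the measured TCP pose, the force, the opening and the grip force at its end, in the units of the state.
- manip.get_state(): the state, without advancing time (a new reading comes with each control period).
- manip.get_image(name): name is "side" or "top"; returns a dict with "img" (480x640x3 uint8, red, green, blue), "range_z" (480x640 float32, m along the optical axis (not along the pixel's ray), 0 where there is no reading), "fx", "fy", "cx", "cy" (pixels), "D" ([k1, k2, p1, p2, k3] as OpenCV has them; the pictures are not rectified), "R" (3x3) and "t" (3): a world point X has camera coordinates R X + t. Camera axes: x right, y down, z forward; pixel columns grow to the right and rows downward; lengths in m; the calibration is good to about 2 mm. A picture is of the moment at which its call begins.
- manip.sign_off(): hands the job in; it is judged then, once.
The state is a dict: "clock": time; "qpos": joint angles; "qd": joint speeds; "effort": joint torques, N m; "position": TCP position; "ee_rot": TCP orientation; "contact_force": force on the tool from outside, world axes, zero at the start; "moment": the same for the moment, N m; "width": finger opening in m; "gripper_force": force on a finger pad.
Only numpy, scipy, OpenCV 4.12 (cv2) and the standard library are available. Lean on these libraries where they do the work, as an engineer would, in place of code of your own. Each camera call takes 0.05 s, during which the arm holds its last target. There are 200 camera calls.

## Task

The lathe's tool rest holder, the aluminium flange plate with a square post, belongs on the grey iron pedestal. First take the rook that was left on the pedestal and stand it upright on the round cork pad; then lift the holder by its post and hold it level about 15 mm above the pedestal, its four holes centred over the four threaded holes (either way round), never touching the pedestal with it, so that I can slip a shim in between. Finish while still holding it still there, and do not shift the bowl, the other rook or the calliper.

Things in the scene. Friction and masses are not known exactly. Their poses are not given: they have to be found in the camera images.
- rook: Turned beech chess rook, 62 mm tall, foot 36 mm across, straight neck 23 mm across from 22 to 44 mm above the foot, head 31 mm across; about 40 g. It stands loose on top of the pedestal at the start. Origin: centre of the foot's underside, z up along its axis.
- pad: Round cork pad glued to the bench, 110 mm across, 4 mm thick. Origin: centre of its underside on the bench; its top is at z = 4 mm. Pad and holder may be on either side of the pedestal.
- holder: Tool rest holder: aluminium flange plate 120 mm (its x) by 90 mm (its y), 8 mm thick, with a square post 24 x 24 mm (sides along x and y) in its middle, post top 55 mm above the underside; 0.3 to 0.55 kg, centre of mass on the post axis. Four 14 mm through holes at x = +-45, y = +-30 mm. Lies loose and flat on the bench, post up. Origin: centre of the underside.
- holder_hole0 (a point): Centre, at the plate's underside, of the holder's hole at x = +45, y = +30 mm.
- holder_hole2 (a point): The same for the hole across the diagonal, at x = -45, y = -30 mm.
- pedestal: Grey cast iron pedestal bolted to the bench, 60 mm high; flat top flange 120 mm (its x) by 90 mm (its y) with four threaded holes 8 mm across at x = +-45, y = +-30 mm; foot 150 x 115 mm, 12 mm high. Origin: centre of its underside on the bench, z up; the top face is at z = 60 mm.
- pedestal_hole0 (a point): Centre, on the top face, of the threaded hole at x = +45, y = +30 mm.
- pedestal_hole2 (a point): The same for the hole across the diagonal, at x = -45, y = -30 mm.
- vise: Bystander, bolted down: small green cast iron vise, foot 90 x 150 mm, jaws across y gripping a rough boxwood knight whose top is 150 mm above the bench. Origin: centre of its underside.
- bowl: Bystander, loose: chipped white porcelain bowl 116 mm across and 42 mm high, with brass ferrules in it. Origin: centre of its underside.
- spare_rook: Bystander, loose: a second, identical rook standing on the bench. Origin: centre of the foot's underside.
- calliper: Bystander, loose: steel outside calliper lying flat, 130 mm (its x) by 76 mm (its y), 8 mm thick. Origin: between its legs, at bench level.

How it is judged:
By the outcome, as a careful person would: the job done as asked, in the order asked, and still so for the second after the job is handed in, while the arm keeps its last pose, push and grip.
It also fails if it takes over 59 s, if anything falls off the work surface, if the arm or the gripper's body presses on something with over 40 N, if the wrist force passes 120 N, or if a joint passes its speed limit or range.

## Working session

There is one attempt and no reset: what is moved stays moved. The work goes in short steps, Python scripts to look and compute and a tool call to move; the robot and the scene stay as the last step left them, time stands still between calls to the robot, and variables do not carry over. Pictures are saved under pics/ and viewed, at most 10 in all, crops included, and the job is handed in when it is done.

Besides the shell and the picture viewer there is one more tool, called after "Call:" by a JSON object that holds its "fn" and its "kwargs". play_rows: Moves the arm, as the interface text tells. Its arguments: {"type":"object","properties":{"motion":{"type":"array","items":{"type":"array","items":{"type":"number"}}},"newtons":{"type":"number"}},"required":["motion"]}

```bash
mkdir -p pics; cat > h.py <<'E'
import numpy as np, cv2, pickle
from rig import manip
def grab(n,save=None):
    d=manip.get_image(n); d['K']=np.array([[d['fx'],0,d['cx']],[0,d['fy'],d['cy']],[0,0,1.]]); d['D']=np.array(d['D'],float)
    d['R']=np.array(d['R']); d['t']=np.array(d['t'])
    if save: cv2.imwrite(save,d['img'][:,:,::-1]); pickle.dump(d,open(save[:-3]+'pkl','wb'))
    return d
def rays(d,uv):
    p=cv2.undistortPoints(np.array(uv,float).reshape(-1,1,2),d['K'],d['D']).reshape(-1,2)
    v=np.c_[p,np.ones(len(p))]@d['R']; return -d['R'].T@d['t'],v
def plane(d,uv,z):
    c,v=rays(d,uv); return c+v*((z-c[2])/v[:,2])[:,None]
def cloud(d):
    vv,uu=np.mgrid[0:480,0:640]; uv=np.c_[uu.ravel(),vv.ravel()]
    c,v=rays(d,uv); P=c+v*d['range_z'].ravel()[:,None]; return P.reshape(480,640,3)
E
python3 - <<'E'
from h import *
for n in('side','top'):
    d=grab(n,f'pics/{n}0.png'); print(n,-d['R'].T@d['t'],d['R'][2],d['fx'],d['D'],(d['range_z']>0).mean())
print(manip.get_state())
E
```

```text
side [ 0.42589067 -0.65738907  0.68492435] [ 0.18729315  0.70567465 -0.68333342] 475.1386693489379 [0.03239494 0.         0.         0.         0.        ] 0.9958658854166667
top [4.30050892e-01 1.00888504e-03 1.05955132e+00] [ 0.13843311 -0.02129952 -0.99014272] 501.5051212342447 [-0.12162287  0.          0.          0.          0.        ] 0.9961328125
{'clock': 0.1, 'qpos': array([-1.46900346e+00,  2.76515322e-01,  1.50596334e+00, -1.19463458e-05,
        1.36068724e+00, -1.21007401e-01]), 'qd': array([-0.00087629, -0.00143943, -0.00300608, -0.00152774, -0.00084111,
       -0.00060185]), 'effort': array([ 3.25898764e-04, -4.17701590e+01, -2.46405137e+01, -1.08356944e-04,
        5.83957153e-03, -1.15336289e-05]), 'position': array([ 0.12699367, -0.56034386,  0.23055278]), 'ee_rot': array([-7.86643009e-04,  9.93800973e-01,  1.11171074e-01,  1.71662165e-06]), 'contact_force': array([ 0.97694101, -0.72989302, -0.1576305 ]), 'moment': array([ 0.03251435,  0.01747359, -0.06248239]), 'gripper_force': 0.0, 'width': 0.08545778107371022}
```

View pics/side0.png

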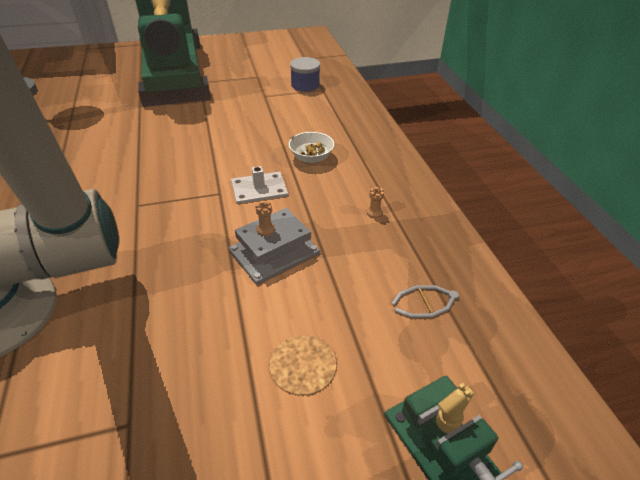

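View pics/top0.png

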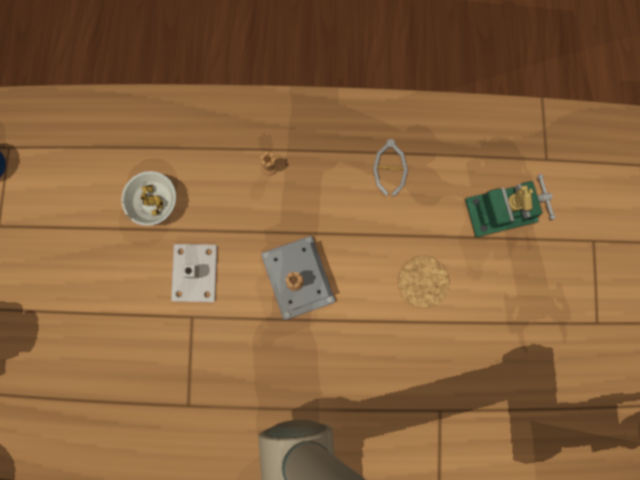

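The side view has the pedestal at (275,240) with the rook on it at (264,218), the holder at (259,185) and the pad at (302,365). The top view has the holder at (193,273), the pedestal at (298,277), the rook head at (294,281) and the pad at (424,281). I'll enlarge the holes.

```bash
python3 - <<'E'
import cv2,numpy as np
s=cv2.imread('pics/side0.png');t=cv2.imread('pics/top0.png')
a=cv2.resize(t[225:325,160:345][:, :],None,fx=4,fy=4,interpolation=2)[:, :740]
b=cv2.resize(s[160:285,225:325],None,fx=4,fy=4,interpolation=2)
cv2.imwrite('pics/crop_a.png',a)
cv2.imwrite('pics/crop_b.png',b)
E
cat > meas.py <<'E'
from h import *
T=pickle.load(open('pics/top0.pkl','rb'));S=pickle.load(open('pics/side0.pkl','rb'))
def blobs(d,roi,lo,hi,amin,amax):
    u0,u1,v0,v1=roi; hsv=cv2.cvtColor(d['img'],cv2.COLOR_RGB2HSV)
    m=cv2.inRange(hsv,lo,hi)*0+0; m[v0:v1,u0:u1]=cv2.inRange(hsv,lo,hi)[v0:v1,u0:u1]
    n,l,st,c=cv2.connectedComponentsWithStats(m)
    return m,[(c[i].round(2),st[i]) for i in range(1,n) if amin<=st[i][4]<=amax]
if __name__=='__main__':
    for d,n,rh,rp in((T,'top',(170,220,240,305),(262,338,232,322)),(S,'side',(228,292,165,206),(226,322,205,285))):
        print(n)
        for r in(rh,rp):
            for hi in (60,75,90):
                print(r,hi,[(tuple(c),s[4]) for c,s in blobs(d,r,(0,0,0),(180,255,hi),3,150)[1]])
        P=cloud(d)
        for r in(rh,rp):
            Q=P[r[2]:r[3],r[0]:r[1]].reshape(-1,3); h,e=np.histogram(Q[:,2],np.arange(-.01,.14,.004)); print([(round(a,3),b) for a,b in zip(e,h) if b>8])
E
python3 meas.py
```

```text
top
(170, 220, 240, 305) 60 [((np.float64(188.0), np.float64(270.29)), np.int32(7))]
(170, 220, 240, 305) 75 [((np.float64(188.0), np.float64(270.35)), np.int32(17))]
(170, 220, 240, 305) 90 [((np.float64(188.0), np.float64(270.0)), np.int32(21)), ((np.float64(196.67), np.float64(269.33)), np.int32(3)), ((np.float64(196.33), np.float64(273.0)), np.int32(3))]
(262, 338, 232, 322) 60 [((np.float64(318.33), np.float64(291.33)), np.int32(3))]
(262, 338, 232, 322) 75 [((np.float64(314.25), np.float64(248.54)), np.int32(28)), ((np.float64(303.4), np.float64(249.2)), np.int32(5)), ((np.float64(275.33), np.float64(259.33)), np.int32(3)), ((np.float64(309.29), np.float64(275.42)), np.int32(24)), ((np.float64(318.5), np.float64(291.5)), np.int32(4)), ((np.float64(289.67), np.float64(301.67)), np.int32(3))]
(262, 338, 232, 322) 90 [((np.float64(303.55), np.float64(249.36)), np.int32(11)), ((np.float64(275.29), np.float64(259.0)), np.int32(7)), ((np.float64(307.41), np.float64(277.09)), np.int32(145)), ((np.float64(318.36), np.float64(291.45)), np.int32(11)), ((np.float64(290.0), np.float64(301.
[... 3496 characters left out ...]
p.float64(0.038), np.int64(107)), (np.float64(0.042), np.int64(103)), (np.float64(0.046), np.int64(104)), (np.float64(0.05), np.int64(135)), (np.float64(0.054), np.int64(1148)), (np.float64(0.058), np.int64(578)), (np.float64(0.062), np.int64(45)), (np.float64(0.066), np.int64(42)), (np.float64(0.07), np.int64(33)), (np.float64(0.074), np.int64(25)), (np.float64(0.078), np.int64(20)), (np.float64(0.082), np.int64(16)), (np.float64(0.086), np.int64(23)), (np.float64(0.09), np.int64(16)), (np.float64(0.094), np.int64(22)), (np.float64(0.098), np.int64(14)), (np.float64(0.106), np.int64(25)), (np.float64(0.11), np.int64(53)), (np.float64(0.114), np.int64(48)), (np.float64(0.118), np.int64(39))]
```

View pics/crop_a.png

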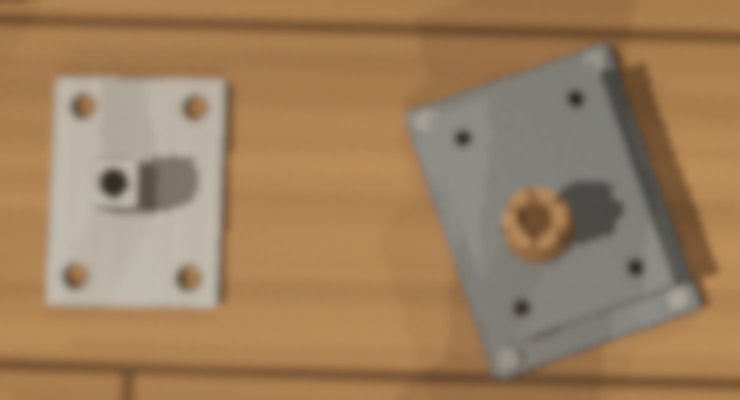

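View pics/crop_b.png

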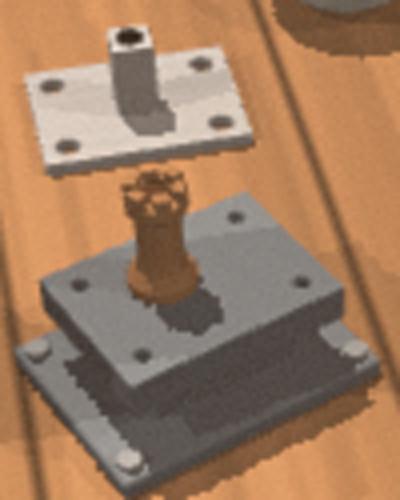

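The top crop shows the holder's holes at about (180,251), (209,252), (179,294) and (207,294). It also shows the pedestal's holes at (275,259), (303,249), (318,291) and (290,301). The side crop shows the same eight holes clearly. Next I'll triangulate.

```bash
cat > tri.py <<'E'
from h import *
def tri(T,a,S,b):
    f=lambda d,p:cv2.undistortPoints(np.array(p,float).reshape(-1,1,2),d['K'],d['D']).reshape(-1,2).T
    P=lambda d:np.c_[d['R'],d['t']]
    X=cv2.triangulatePoints(P(T),P(S),f(T,a),f(S,b)); return (X[:3]/X[3]).T
def refine(d,p,r=4,pol=-1):
    g=cv2.cvtColor(d['img'],cv2.COLOR_RGB2GRAY).astype(float); out=[]
    for u,v in p:
        for _ in range(3):
            iu,iv=int(round(u)),int(round(v)); w=g[iv-r:iv+r+1,iu-r:iu+r+1]
            k=np.clip(np.percentile(w,65)-8-w,0,None); y,x=np.mgrid[-r:r+1,-r:r+1]; k*=(x*x+y*y<=r*r+1)
            u,v=iu+(k*x).sum()/k.sum(),iv+(k*y).sum()/k.sum()
        out.append((u,v))
    return np.array(out)
def rect(X):  # order: any; returns centre, yaw of long axis (order TL,TR,BL,BR -> TL-TR short)
    c=X.mean(0); d=(X[0]-X[2])+(X[1]-X[3]); return c,np.degrees(np.arctan2(d[1],d[0]))
E
python3 - <<'E'
from tri import *
np.set_printoptions(precision=4,suppress=True)
T=pickle.load(open('pics/top0.pkl','rb'));S=pickle.load(open('pics/side0.pkl','rb'))
ht=[(180.5,251.3),(208.8,251.8),(179,293.8),(207.3,294.3)];hs=[(275,175.8),(280.3,190.5),(238,181.5),(241.8,196.5)]
pt=[(275.3,259),(303.5,249.3),(290,301.5),(318.4,291.4)];ps=[(284,214),(300,230.5),(244.5,231),(260.2,248.6)]
for n,a,b,z in(('holder',ht,hs,.008),('ped',pt,ps,.06)):
    a2=refine(T,a);b2=refine(S,b);X=tri(T,a2,S,b2)
    print(n,a2.round(1).tolist(),b2.round(1).tolist());print(X,rect(X))
    for d,p in((T,a2),(S,b2)): Y=plane(d,p,z); print(rect(Y),np.linalg.norm(Y[0]-Y[2]),np.linalg.norm(Y[0]-Y[1]))
print('post',tri(T,refine(T,[(188,270.2)]),S,refine(S,[(256.9,168.9)],3)),plane(T,[(188,270.2)],.055),plane(S,[(256.9,168.9)],.055))
# pad / rook masks
for d,n,pc,r,rr in((T,'top',(424,281),40,(280,308,265,296)),(S,'side',(302,365),45,(250,278,198,238))):
    hsv=cv2.cvtColor(d['img'],cv2.COLOR_RGB2HSV); print(n,hsv[pc[1],pc[0]],hsv[pc[1]-r,pc[0]])
    P=cloud(d); r0=P[rr[2]:rr[3],rr[0]:rr[1]].reshape(-1,3)
    for lo,hi in((.07,.08),(.085,.1),(.112,.13)):
        q=r0[(r0[:,2]>lo)&(r0[:,2]<hi)]; print(lo,len(q),q.min(0) if len(q) else '',q.max(0) if len(q) else '')
    sub=np.zeros((480,640),np.uint8); u,v=pc
    lap=cv2.blur(np.abs(cv2.Laplacian(cv2.cvtColor(d['img'],cv2.COLOR_RGB2GRAY),cv2.CV_32F)),(5,5))
    sub[v-r:v+r,u-r:u+r]=(lap[v-r:v+r,u-r:u+r]>14)*255
    sub=cv2.morphologyEx(sub,cv2.MORPH_OPEN,np.ones((5,5)));cs=cv2.findContours(sub,0,2)[0];c=max(cs,key=cv2.contourArea);e=cv2.fitEllipse(cv2.convexHull(c));print('pad',e,plane(d,[e[0]],.004))
    # rook mask : orange in roi on grey
    m=np.zeros((480,640),np.uint8);u0,u1,v0,v1=rr;m[v0:v1,u0:u1]=cv2.inRange(hsv,(5,90,60),(25,255,255))[v0:v1,u0:u1]
    ys,xs=np.nonzero(m); print('rook',xs.min(),xs.max(),ys.min(),ys.max(),xs.mean(),ys.mean())
    for y in range(ys.min(),ys.max()+1,3): x=xs[ys==y]; print((y,x.min(),x.max()),end=' ')
E
```

```text
holder [[179.9, 251.2], [207.9, 251.6], [178.0, 293.9], [206.2, 294.2]] [[274.7, 175.7], [279.8, 190.4], [237.4, 181.0], [241.4, 196.3]]
[[0.5633 0.2824 0.0023]
 [0.564  0.2221 0.0025]
 [0.4726 0.2811 0.0033]
 [0.4738 0.2211 0.0026]] (array([0.5184, 0.2517, 0.0027]), np.float64(0.7276338547737051))
(array([0.5174, 0.2505, 0.008 ]), np.float64(0.6446487054554801)) 0.09049121282189351 0.05998417844118572
(array([0.5182, 0.2447, 0.008 ]), np.float64(0.23393450764060517)) 0.08976697240391168 0.059682403703929195
ped [[275.2, 259.1], [303.5, 249.2], [289.9, 301.5], [318.3, 291.4]] [[283.5, 214.0], [300.0, 230.2], [244.5, 230.8], [260.2, 248.4]]
[[ 0.5454  0.074   0.0562]
 [ 0.5669  0.0178  0.0568]
 [ 0.4612  0.0421  0.0567]
 [ 0.4828 -0.0141  0.0568]] (array([0.5141, 0.03  , 0.0566]), np.float64(20.751586882406784))
(array([0.5132, 0.0299, 0.06  ]), np.float64(20.724253612529257)) 0.08978177880219229 0.05995845184948468
(array([0.5142, 0.0263, 0.06  ]), np.float64(20.611941890198562)) 0.08907374754483312 0.05941253485567367
post [[0.5187 0.2505 0.052 ]] [[0.5181 0.2496 0.055 ]] [[0.5185 0.2456 0.055 ]]
top [ 17 128 182] [ 15 139 167]
0.07 19 [0.4849 0.0169 0.0702] [0.5031 0.0441 0.0743]
0.085 0  
0.112 207 [0.486  0.0198 0.1122] [0.5157 0.0484 0.1261]Traceback (most recent call last):
  File "<stdin>", line 20, in <module>
ValueError: max() iterable argument is empty
```

```bash
python3 - <<'E'
from tri import *
np.set_printoptions(precision=4,suppress=True)
T=pickle.load(open('pics/top0.pkl','rb'));S=pickle.load(open('pics/side0.pkl','rb'))
for d,n,pc,r,rr in((T,'top',(424,281),36,(280,308,265,296)),(S,'side',(302,365),45,(250,278,198,238))):
    hsv=cv2.cvtColor(d['img'],cv2.COLOR_RGB2HSV); u,v=pc
    g=cv2.cvtColor(d['img'],cv2.COLOR_RGB2GRAY).astype(np.float32)
    sd=cv2.blur(np.abs(g-cv2.blur(g,(5,5))),(5,5)); w=sd[v-r:v+r,u-r:u+r]
    t,b=cv2.threshold(np.clip(w*8,0,255).astype(np.uint8),0,255,cv2.THRESH_OTSU)
    b=cv2.morphologyEx(b,cv2.MORPH_CLOSE,np.ones((5,5)));b=cv2.morphologyEx(b,cv2.MORPH_OPEN,np.ones((9,9)))
    c=max(cv2.findContours(b,0,2)[0],key=cv2.contourArea);e=cv2.fitEllipse(cv2.convexHull(c)); p=(e[0][0]+u-r,e[0][1]+v-r)
    print(n,'pad',p,e[1],plane(d,[p],.004)); T.setdefault('pp',[]).append(p)
    m=np.zeros((480,640),np.uint8);u0,u1,v0,v1=rr;m[v0:v1,u0:u1]=cv2.inRange(hsv,(5,90,60),(25,255,255))[v0:v1,u0:u1]
    ys,xs=np.nonzero(m); print('rook',xs.min(),xs.max(),ys.min(),ys.max(),xs.mean(),ys.mean())
    for y in range(ys.min(),ys.max()+1,2): x=xs[ys==y]; print((y,x.min(),x.max()),end=' ')
    P=cloud(d);q=P[m>0];q=q[q[:,2]>.108];h=cv2.minEnclosingCircle(q[:,:2].astype(np.float32));print('\nhead',h,np.median(q[:,2]))
print(tri(T,[T['pp'][0]],S,[T['pp'][1]]))
st=manip.get_state();print(st['position'],st['ee_rot'])
E
```

```text
top pad (423.67629623413086, 281.39904403686523) (54.54412841796875, 56.33664321899414) [[ 0.5106 -0.2385  0.004 ]]
rook 286 303 272 289 294.1621621621622 280.66409266409266
(272, np.int64(292), np.int64(296)) (274, np.int64(288), np.int64(300)) (276, np.int64(287), np.int64(301)) (278, np.int64(286), np.int64(302)) (280, np.int64(286), np.int64(303)) (282, np.int64(286), np.int64(303)) (284, np.int64(286), np.int64(302)) (286, np.int64(287), np.int64(301)) (288, np.int64(289), np.int64(299)) 
head ((0.4722384214401245, 0.019176937639713287), 0.04603330418467522) 0.11743217755503593
side pad (303.0761413574219, 367.2444725036621) (62.86915969848633, 72.07121276855469) [[ 0.5114 -0.2478  0.004 ]]
rook 250 277 198 235 263.4298941798942 214.78703703703704
(198, np.int64(273), np.int64(277)) (200, np.int64(259), np.int64(277)) (202, np.int64(250), np.int64(277)) (204, np.int64(250), np.int64(277)) (206, np.int64(250), np.int64(277)) (208, np.int64(250), np.int64(277)) (210, np.int64(250), np.int64(277)) (212, np.int64(250), np.int64(274)) (214, np.int64(250), np.int64(269)) (216, np.int64(250), np.int64(269)) (218, np.int64(250), np.int64(269)) (220, np.int64(250), np.int64(270)) (222, np.int64(250), np.int64(270)) (224, np.int64(259), np.int64(272)) (226, np.int64(257), np.int64(273)) (228, np.int64(257), np.int64(274)) (230, np.int64(257), np.int64(274)) (232, np.int64(258), np.int64(273)) (234, np.int64(259), np.int64(271)) 
head ((0.4648395776748657, -0.3048710525035858), 0.3547631502151489) 0.11560247200439022
[[ 0.5121 -0.2411 -0.0071]]
[ 0.127  -0.5603  0.2306] [-0.0008  0.9938  0.1112  0.    ]
```

```bash
cat > go.py <<'E'
import sys
from h import *
from scipy.spatial.transform import Rotation as Ro
def go(x,y,z,a=None):
    s=manip.get_state(); q=s['ee_rot']; R=Ro.from_quat([q[1],q[2],q[3],q[0]]).as_matrix()
    yaw=np.degrees(np.arctan2(R[1,0],R[0,0])); d=R.T@(np.array([x,y,z])-s['position'])/.04
    t=0 if a is None else -(a-yaw)/10
    print('t',round(s['clock'],2),'pos',s['position'].round(4),'yaw',yaw.round(2),'zaxis',R[:,2].round(4),'w',round(s['width'],4),'F',s['contact_force'].round(1),'-> units',d.round(3),round(t,3))
if __name__=='__main__': go(*map(float,sys.argv[1:]))
E
python3 - <<'E'
from tri import *
T=pickle.load(open('pics/top0.pkl','rb'));S=pickle.load(open('pics/side0.pkl','rb'))
print(plane(T,[(294.4,280.7)],.118),tri(T,[(294.4,280.7)],S,[(263.7,209)]),plane(S,[(265.4,218)],.093),plane(S,[(265.7,229)],.065))
E
python3 go.py .5 .033 .19 12.8
```

```text
[[0.49789011 0.03226288 0.118     ]] [[0.50019012 0.03238161 0.11185759]] [[0.50320357 0.02804538 0.093     ]] [[0.50188035 0.02815557 0.065     ]]
t 0.1 pos [ 0.127  -0.5603  0.2306] yaw 12.77 zaxis [-2.0e-04  1.6e-03 -1.0e+00] w 0.0855 F [ 1.  -0.7 -0.2] -> units [ 12.372 -12.405   1.035] -0.003
```

Call:
{"fn": "play_rows", "kwargs": {"motion": [[1, -1, 0, 0, 85], [2, -2, 0, 0, 85], [3, -3, 0, 0, 85], [4, -4, 0, 0, 85], [5, -5, 0, 0, 85]], "newtons": 40}}

```text
clock: 0.72
position: [0.2785, -0.3198, 0.231]
ee_rot: [-0.0, 0.994, 0.111, 0.0]
contact_force: [0.2, 0.2, 0.8]
width: 0.0849
gripper_force: 0.0
```

Call:
{"fn": "play_rows", "kwargs": {"motion": [[1, -1, 0, 0, 85], [2, -2, 0, 0, 85], [3, -3, 0, 0, 85], [4, -4, 0, 0, 85], [5, -5, 0, 0, 85]]}}

```text
clock: 1.35
position: [0.4293, -0.0806, 0.2312]
ee_rot: [0.0, 0.994, 0.111, 0.0]
contact_force: [1.2, -0.5, 0.2]
width: 0.0851
gripper_force: 0.0
```

Call:
{"fn": "play_rows", "kwargs": {"motion": [[1, -1, 0, 0, 85], [1.8, -1.8, 0, 0, 85], [2.3, -2.3, 0.3, 0, 85], [2.4, -2.4, 0.5, 0, 85], [2.4, -2.4, 0.5, 0, 85]]}}

```text
clock: 1.98
position: [0.5002, 0.0323, 0.2102]
ee_rot: [0.0, 0.994, 0.111, -0.001]
contact_force: [0.2, 0.0, 1.1]
width: 0.085
gripper_force: 0.0
```

```bash
python3 go.py .5 .032 .075
```

```text
t 1.98 pos [0.5002 0.0323 0.2102] yaw 12.8 zaxis [-2.9e-03 -5.0e-04 -1.0e+00] w 0.085 F [0.2 0.  1.1] -> units [0.004 0.007 3.381] 0
```

Call:
{"fn": "play_rows", "kwargs": {"motion": [[0, 0, 0.8, 0, 85], [0, 0, 1.6, 0, 85], [0, 0, 2.4, 0, 85], [0, 0, 3.0, 0, 85], [0, 0, 3.35, 0, 85]]}}

```text
clock: 2.6
position: [0.5003, 0.0313, 0.0766]
ee_rot: [0.0, 0.994, 0.11, -0.001]
contact_force: [-0.5, -0.4, 0.1]
width: 0.0851
gripper_force: 0.0
```

Call:
{"fn": "play_rows", "kwargs": {"motion": [[0, 0, 0, 0, 50], [0, 0, 0, 0, 35], [0, 0, 0, 0, 28], [0, 0, 0, 0, 20], [0, 0, 0, 0, 15]], "newtons": 30}}

```text
clock: 3.22
position: [0.5021, 0.0325, 0.0783]
ee_rot: [0.0, 0.994, 0.111, 0.001]
contact_force: [-1.1, 0.9, 7.0]
width: 0.0295
gripper_force: 29.5
```

```bash
python3 - <<'E'
from h import *
import go
s=grab('side','pics/side1.png');t=grab('top','pics/top1.png')
a=cv2.resize(s['img'][140:280,210:350],(560,560));cv2.imwrite('pics/c1.png',a[:,:,::-1])
go.go(.511,-.24,.15)
E
```

```text
t 3.33 pos [0.5021 0.0326 0.0783] yaw 12.78 zaxis [ 2.3e-03 -2.0e-04 -1.0e+00] w 0.0293 F [-0.8 -0.1  6.1] -> units [-1.286  6.696 -1.792] 0
```

View pics/c1.png

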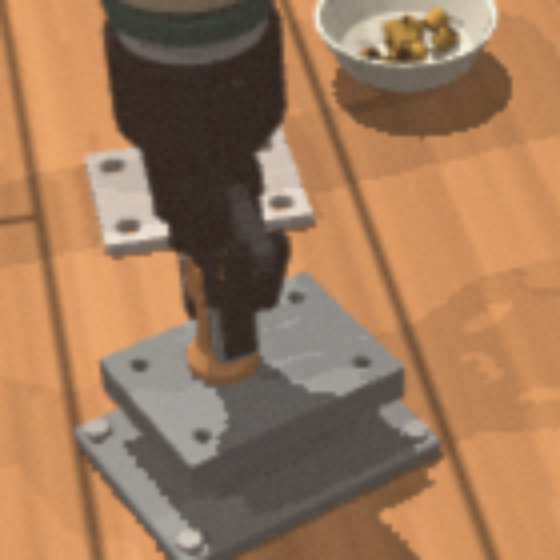

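The crop shows the fingers around the rook with their tips at the foot's flare, near crop (235,355). The width is 29 mm and there is an upward push, so the grip is too low. I'll open, raise it and regrip.

Call:
{"fn": "play_rows", "kwargs": {"motion": [[0, 0, 0, 0, 45], [0, 0, 0, 0, 60], [0, 0, 0, 0, 60], [0.05, 0, -0.1, 0, 60], [0.05, 0, -0.15, 0, 60]]}}

```text
clock: 3.95
position: [0.5036, 0.033, 0.0836]
ee_rot: [0.0, 0.994, 0.111, 0.0]
contact_force: [0.4, -0.4, 0.1]
width: 0.0595
gripper_force: 0.0
```

Call:
{"fn": "play_rows", "kwargs": {"motion": [[0, 0, 0, 0, 45], [0, 0, 0, 0, 35], [0, 0, 0, 0, 28], [0, 0, 0, 0, 20], [0, 0, 0, 0, 15]], "newtons": 30}}

```text
clock: 4.58
position: [0.5032, 0.033, 0.0834]
ee_rot: [-0.0, 0.994, 0.111, 0.0]
contact_force: [-0.6, -0.6, 1.4]
width: 0.0293
gripper_force: 29.5
```

```bash
python3 go.py .511 -.24 .15
```

```text
t 4.58 pos [0.5032 0.033  0.0834] yaw 12.76 zaxis [ 1.e-04  1.e-04 -1.e+00] w 0.0293 F [-0.6 -0.6  1.4] -> units [-1.317  6.7   -1.666] 0
```

Call:
{"fn": "play_rows", "kwargs": {"motion": [[0, 0, -0.1, 0, 15], [0, 0, -0.3, 0, 15], [0, 0, -0.8, 0, 15], [0, 0, -1.2, 0, 15], [0, 0, -1.4, 0, 15]]}}

```text
clock: 5.2
position: [0.5038, 0.0329, 0.1405]
ee_rot: [0.0, 0.994, 0.111, 0.001]
contact_force: [-0.1, 0.2, -0.2]
width: 0.0294
gripper_force: 29.6
```

```bash
python3 - <<'E'
from h import *
import go
s=grab('side','pics/side2.png');t=grab('top','pics/top2.png')
a=cv2.resize(s['img'][130:270,210:350],(560,560),interpolation=2);cv2.imwrite('pics/c2.png',a[:,:,::-1])
go.go(.511,-.24,.14)
E
```

```text
t 5.3 pos [0.5038 0.0329 0.1402] yaw 12.76 zaxis [ 2.1e-03 -3.0e-04 -1.0e+00] w 0.0296 F [0.4 0.  0.2] -> units [-1.331  6.694  0.008] 0
```

View pics/c2.png

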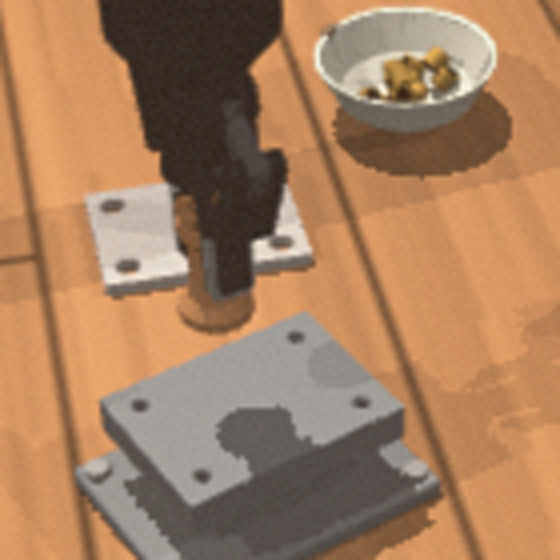

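The rook is held upright, clear of the pedestal, with its foot centred near crop (215,310). Carrying it to the pad.

Call:
{"fn": "play_rows", "kwargs": {"motion": [[-0.2, 0.8, 0, 0, 15], [-0.4, 2, 0, 0, 15], [-0.6, 3.2, 0, 0, 15], [-0.8, 4.2, 0, 0, 15], [-0.9, 4.7, 0, 0, 15]]}}

```text
clock: 5.92
position: [0.5092, -0.16, 0.1386]
ee_rot: [-0.0, 0.994, 0.11, -0.0]
contact_force: [-0.0, 1.0, -1.2]
width: 0.0297
gripper_force: 29.7
```

Call:
{"fn": "play_rows", "kwargs": {"motion": [[-0.2, 0.9, 0, 0, 15], [-0.3, 1.7, 0, 0, 15], [-0.4, 2, 0.4, 0, 15], [-0.4, 2, 1.2, 0, 15], [-0.4, 2, 1.8, 0, 15]]}}

```text
clock: 6.55
position: [0.5101, -0.238, 0.0648]
ee_rot: [-0.002, 0.994, 0.111, -0.001]
contact_force: [-0.3, 0.5, -1.5]
width: 0.029
gripper_force: 29.7
```

Call:
{"fn": "play_rows", "kwargs": {"motion": [[0, 0, 0.4, 0, 15], [0, 0, 0.7, 0, 15], [0, 0, 0.9, 0, 15], [0, 0, 0.95, 0, 15], [0, 0, 0.95, 0, 15]]}}

```text
clock: 7.18
position: [0.512, -0.2401, 0.0297]
ee_rot: [0.0, 0.994, 0.111, 0.0]
contact_force: [-0.8, -0.0, -0.4]
width: 0.0294
gripper_force: 29.7
```

```bash
python3 - <<'E'
from h import *
import go
s=grab('side','pics/side3.png')
a=cv2.resize(s['img'][290:430,240:380],(560,560),interpolation=2);cv2.imwrite('pics/c3.png',a[:,:,::-1])
go.go(.511,-.24,.0274)
E
```

```text
t 7.22 pos [ 0.512  -0.2402  0.0298] yaw 12.76 zaxis [ 1.e-03 -7.e-04 -1.e+00] w 0.0293 F [-1.1  0.3 -0.3] -> units [-0.025 -0.01   0.061] 0
```

View pics/c3.png

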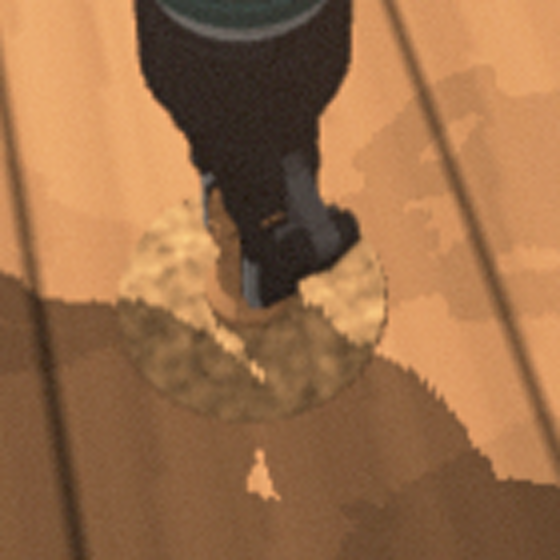

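The rook is upright over the pad, near crop (240,300). I'll lower the last 2 mm and release.

Call:
{"fn": "play_rows", "kwargs": {"motion": [[0, 0, 0.03, 0, 15], [0, 0, 0.06, 0, 15], [0, 0, 0.07, 0, 15], [0, 0, 0.07, 0, 15], [0, 0, 0.07, 0, 15]]}}

```text
clock: 7.85
position: [0.512, -0.24, 0.0273]
ee_rot: [0.0, 0.994, 0.111, 0.0]
contact_force: [-0.5, 1.0, 5.1]
width: 0.0295
gripper_force: 30.0
```

Call:
{"fn": "play_rows", "kwargs": {"motion": [[0, 0, 0, 0, 35], [0, 0, 0, 0, 50], [0, 0, 0, 0, 70], [0, 0, 0, 0, 80], [0, 0, 0, 0, 80]]}}

```text
clock: 8.48
position: [0.5116, -0.2399, 0.0264]
ee_rot: [0.0, 0.994, 0.111, -0.0]
contact_force: [0.4, 0.2, 0.1]
width: 0.0801
gripper_force: 0.0
```

Call:
{"fn": "play_rows", "kwargs": {"motion": [[0, 0, -0.4, 0, 80], [0, 0, -1.2, 0, 80], [0, 0, -2.2, 0, 80], [0, 0, -3.2, 0, 80], [0, 0, -4.2, 0, 80]]}}

```text
clock: 9.1
position: [0.5116, -0.2399, 0.1971]
ee_rot: [0.001, 0.994, 0.111, 0.001]
contact_force: [-0.3, -0.8, -0.1]
width: 0.0803
gripper_force: 0.0
```

```bash
python3 go.py .518 .2503 .19 0.7
```

```text
t 9.1 pos [ 0.5116 -0.2399  0.1971] yaw 12.76 zaxis [ 1.4e-03 -9.0e-04 -1.0e+00] w 0.0803 F [-0.3 -0.8 -0.1] -> units [  2.863 -11.917   0.168] 1.206
```

Call:
{"fn": "play_rows", "kwargs": {"motion": [[0.2, -0.9, 0, 0.2, 80], [0.5, -2.1, 0, 0.5, 80], [0.8, -3.4, 0, 0.8, 80], [1.1, -4.7, 0, 1, 80], [1.4, -6, 0, 1.2, 80]]}}

```text
clock: 9.72
position: [0.5132, 0.0081, 0.1959]
ee_rot: [0.0, 1.0, 0.006, 0.001]
contact_force: [0.3, -0.3, -0.7]
width: 0.0804
gripper_force: 0.0
```

```bash
python3 go.py .518 .2503 .19 0.7
```

```text
t 9.72 pos [0.5132 0.0081 0.1959] yaw 0.68 zaxis [ 2.1e-03 -3.0e-04 -1.0e+00] w 0.0804 F [ 0.3 -0.3 -0.7] -> units [ 0.191 -6.053  0.145] -0.002
```

Call:
{"fn": "play_rows", "kwargs": {"motion": [[0, -1.4, 0, 0, 80], [0.1, -2.8, 0, 0, 80], [0.2, -4.2, 0, 0, 80], [0.2, -5.4, 0, 0, 80], [0.2, -6.0, 0, 0, 80]]}}

```text
clock: 10.35
position: [0.5177, 0.2493, 0.1957]
ee_rot: [-0.0, 1.0, 0.008, 0.001]
contact_force: [0.2, -0.5, 0.3]
width: 0.0798
gripper_force: 0.0
```

Call:
{"fn": "play_rows", "kwargs": {"motion": [[0, 0, 0.7, 0, 80], [0, 0, 1.4, 0, 80], [0, 0, 2, 0, 80], [0, 0, 2.4, 0, 80], [0, 0, 2.5, 0, 80]]}}

```text
clock: 10.98
position: [0.5177, 0.2465, 0.0942]
ee_rot: [0.0, 1.0, 0.007, -0.0]
contact_force: [-0.5, 0.1, -0.3]
width: 0.0798
gripper_force: 0.0
```

```bash
python3 - <<'E'
from h import *
import go
t=grab('top','pics/top4.png');s=grab('side','pics/side4.png')
a=cv2.resize(s['img'][120:215,215:310],(400,400),interpolation=2);b=cv2.resize(s['img'][310:405,255:350],(400,400),interpolation=2)
cv2.imwrite('pics/c4.png',np.hstack([a,b])[:,:,::-1])
go.go(.518,.2503,.019,.7)
E
```

```text
t 11.07 pos [0.5183 0.2466 0.0949] yaw 0.76 zaxis [ 5.e-04  1.e-04 -1.e+00] w 0.0802 F [-0.6 -0.6  0.4] -> units [-0.008 -0.092  1.896] 0.006
```

View pics/c4.png

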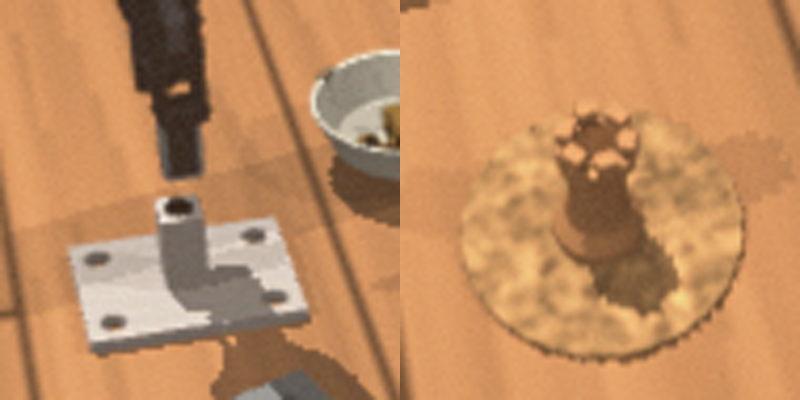

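The left half shows the gripper in line with the post at (180,210). The right half shows the rook upright, centred on the pad at (597,205). Descending onto the post.

Call:
{"fn": "play_rows", "kwargs": {"motion": [[0, -0.09, 0.3, 0, 80], [0, -0.09, 0.8, 0, 80], [0, -0.09, 1.3, 0, 80], [0, -0.09, 1.7, 0, 80], [0, -0.09, 1.88, 0, 80]]}}

```text
clock: 11.7
position: [0.5176, 0.2502, 0.0183]
ee_rot: [0.0, 1.0, 0.007, -0.001]
contact_force: [-0.2, -0.2, 0.2]
width: 0.0798
gripper_force: 0.0
```

Call:
{"fn": "play_rows", "kwargs": {"motion": [[0, 0, 0, 0, 50], [0, 0, 0, 0, 40], [0, 0, 0, 0, 32], [0, 0, 0, 0, 28], [0, 0, 0, 0, 24]], "newtons": 60}}

```text
clock: 12.32
position: [0.5182, 0.2495, 0.0197]
ee_rot: [0.001, 1.0, 0.007, 0.0]
contact_force: [0.8, -4.0, 2.8]
width: 0.0237
gripper_force: 1.7
```

Call:
{"fn": "play_rows", "kwargs": {"motion": [[0, 0, 0, 0, 20], [0, 0, 0, 0, 15], [0, 0, 0, 0, 15], [0, 0, 0, 0, 15], [0, 0, 0, 0, 15]], "newtons": 100}}

```text
clock: 12.95
position: [0.5182, 0.2496, 0.0199]
ee_rot: [0.001, 1.0, 0.007, 0.0]
contact_force: [-0.1, -3.7, 4.3]
width: 0.0227
gripper_force: 98.5
```

```bash
python3 go.py .5135 .029 .12 20.7
```

```text
t 12.95 pos [0.5182 0.2496 0.0199] yaw 0.79 zaxis [ 7.e-04 -1.e-03 -1.e+00] w 0.0227 F [-0.1 -3.7  4.3] -> units [-0.193  5.514 -2.496] -1.991
```

Call:
{"fn": "play_rows", "kwargs": {"motion": [[0, 0, -0.1, 0, 15], [0, 0, -0.6, 0, 15], [0, 0, -1.3, 0, 15], [0, 0, -2, 0, 15], [0, 0, -2.5, 0, 15]]}}

```text
clock: 13.58
position: [0.5176, 0.2506, 0.1197]
ee_rot: [-0.0, 1.0, 0.007, -0.0]
contact_force: [0.5, 0.0, -5.1]
width: 0.0228
gripper_force: 98.1
```

Call:
{"fn": "play_rows", "kwargs": {"motion": [[0, 0.6, 0, -0.3, 15], [0, 1.4, 0, -0.7, 15], [-0.1, 2.2, 0, -1.1, 15], [-0.1, 3, 0, -1.5, 15], [-0.1, 3.6, 0, -1.8, 15]]}}

```text
clock: 14.2
position: [0.5149, 0.1053, 0.1184]
ee_rot: [-0.0, 0.987, 0.164, -0.001]
contact_force: [1.1, -0.3, -4.7]
width: 0.0232
gripper_force: 98.6
```

```bash
python3 go.py .5135 .029 .12 20.7
```

```text
t 14.2 pos [0.5149 0.1053 0.1184] yaw 18.84 zaxis [-2.1e-03  3.0e-04 -1.0e+00] w 0.0232 F [ 1.1 -0.3 -4.7] -> units [-0.649  1.794 -0.04 ] -0.186
```

Call:
{"fn": "play_rows", "kwargs": {"motion": [[-0.2, 0.5, 0, -0.1, 15], [-0.4, 1.1, 0, -0.2, 15], [-0.6, 1.6, 0, -0.2, 15], [-0.65, 1.8, 0, -0.2, 15], [-0.65, 1.8, 0, -0.2, 15]]}}

```text
clock: 14.82
position: [0.5143, 0.0298, 0.1189]
ee_rot: [-0.0, 0.984, 0.18, -0.0]
contact_force: [0.3, 1.0, -5.0]
width: 0.0226
gripper_force: 98.6
```

```bash
python3 - <<'E'
from h import *
import go
t=grab('top','pics/top5.png');s=grab('side','pics/side5.png')
a=cv2.resize(t['img'][225:325,250:350],(400,400),interpolation=2);b=cv2.resize(s['img'][165:295,215:345],(400,400),interpolation=2)
cv2.imwrite('pics/c5.png',np.hstack([a,b])[:,:,::-1])
go.go(.5135,.029,.095,20.7)
E
```

```text
t 14.93 pos [0.5143 0.0304 0.1191] yaw 20.77 zaxis [-5.e-04  8.e-04 -1.e+00] w 0.0226 F [-0.5  0.7 -3.9] -> units [-0.031  0.026  0.601] 0.007
```

View pics/c5.png

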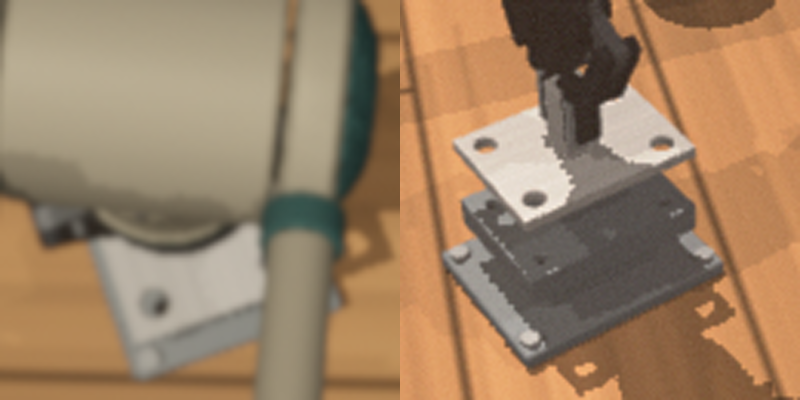

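The left half (top view) shows the arm hiding most of the scene. The right half (side view) shows the holder level above the pedestal, with holes at (485,145), (535,199) and (661,143). Descending.

Call:
{"fn": "play_rows", "kwargs": {"motion": [[-0.01, 0.01, 0.2, 0, 15], [-0.01, 0.01, 0.4, 0, 15], [-0.01, 0.01, 0.55, 0, 15], [-0.01, 0.01, 0.6, 0, 15], [-0.01, 0.01, 0.6, 0, 15]]}}

```text
clock: 15.55
position: [0.5142, 0.0291, 0.0951]
ee_rot: [-0.0, 0.984, 0.18, -0.0]
contact_force: [0.2, -0.2, -4.3]
width: 0.0226
gripper_force: 98.6
```

```bash
python3 - <<'E'
from tri import *
import go
np.set_printoptions(precision=4,suppress=True)
t=grab('top','pics/top6.png');s=grab('side','pics/side6.png')
cv2.imwrite('pics/c6.png',np.hstack([cv2.resize(d['img'][v:v+100,u:u+100],(400,400),interpolation=2) for d,u,v in((t,255,228),(s,222,178))])[:,:,::-1])
go.go(.5138,.0298,.095,20.7)
# predicted pixels of holder hole tops if perfectly centred (top-cam pedestal), both cams
c=np.array([.5136,.0299]);a=np.radians(20.7);R=np.array([[np.cos(a),-np.sin(a)],[np.sin(a),np.cos(a)]])
X=np.array([np.r_[c+R@[x,y],.083] for x in(.045,-.045) for y in(.03,-.03)])
for d in(t,s): print(cv2.projectPoints(X,cv2.Rodrigues(d['R'])[0],d['t'],d['K'],d['D'])[0].reshape(-1,2))
P=cloud(s);q=P[185:250,235:315].reshape(-1,3);h,e=np.histogram(q[:,2],np.arange(.04,.13,.003));print(list(zip(e.round(3).tolist(),h.tolist())))
E
```

```text
t 15.65 pos [0.5145 0.0291 0.0955] yaw 20.76 zaxis [ 0.0005 -0.0001 -1.    ] w 0.023 F [ 0.5 -0.1 -5.3] -> units [-0.009 -0.023  0.011] 0.006
[[274.4043 257.4306]
 [303.3295 247.4055]
 [289.3851 300.9326]
 [318.5663 290.6612]]
[[282.5806 203.9149]
 [299.1374 220.1927]
 [242.652  220.7602]
 [258.332  238.4385]]
[(0.04, 38), (0.043, 40), (0.046, 58), (0.049, 54), (0.052, 64), (0.055, 288), (0.058, 142), (0.061, 0), (0.064, 0), (0.067, 0), (0.07, 15), (0.073, 104), (0.076, 162), (0.079, 1224), (0.082, 217), (0.085, 15), (0.088, 9), (0.091, 12), (0.094, 15), (0.097, 11), (0.1, 19), (0.103, 18), (0.106, 30), (0.109, 23), (0.112, 25), (0.115, 19), (0.118, 25), (0.121, 27), (0.124, 25)]
```

View pics/c6.png

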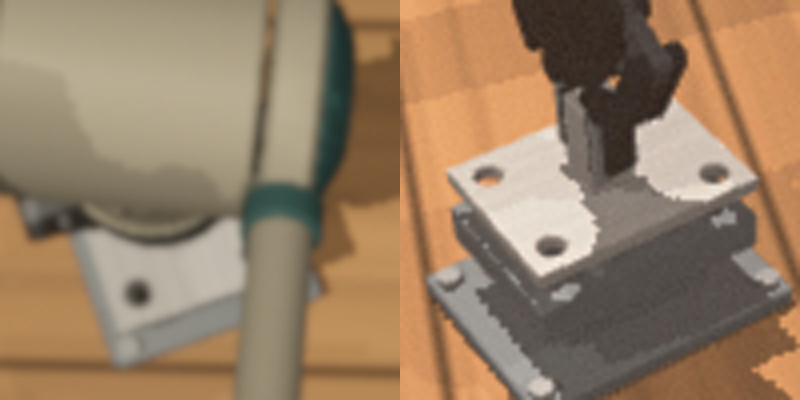

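The top view shows one holder hole near pixel (289.6,301). The side view shows three, near (244,222), (260,239) and (300,221). The remaining shift comes from these, relative to the pedestal holes in the same views.

```bash
python3 - <<'E'
from tri import *
np.set_printoptions(precision=4,suppress=True)
t=pickle.load(open('pics/top6.pkl','rb'));s=pickle.load(open('pics/side6.pkl','rb'))
ho=refine(s,[(244,222),(259.7,239.6),(300.5,221.5)],5);hot=refine(t,[(289.6,301.3)],4);print(ho,hot)
po=np.array([(244.5,230.8),(260.2,248.4),(300,230.2)]);
p0=plane(t,[(289.9,301.5)],.06)
a=np.radians(20.7);R=np.array([[np.cos(a),-np.sin(a)],[np.sin(a),np.cos(a)]]);c=np.array([.5136,.0299])
off=np.array([[-.045,.03],[-.045,-.03],[.045,-.03]])@R.T
proj=lambda z:cv2.projectPoints(np.c_[c+off,np.full(3,z)],cv2.Rodrigues(s['R'])[0],s['t'],s['K'],s['D'])[0].reshape(-1,2)
print('bias ped px',po-proj(.06)); bias=(po-proj(.06)).mean(0)
for z in(.083,.084): print('side: holder-ped mm',((plane(s,ho-bias,z)[:,:2]-(c+off))*1e3),'top:',((plane(t,hot,z)-p0)*1e3)[:,:2])
# same check with holes on the holder when on bench: bias there
cs=refine(s,[(244,222),(259.7,239.6),(300.5,221.5)],5)
E
```

```text
[[243.3788 221.1273]
 [259.3261 239.2598]
 [299.9911 220.899 ]] [[289.1188 300.9768]]
bias ped px [[0.6561 1.1594]
 [0.9092 1.0413]
 [0.6323 1.1487]]
side: holder-ped mm [[0.2875 2.1774]
 [0.5935 0.6697]
 [0.4908 1.1147]] top: [[0.2744 0.5997]]
side: holder-ped mm [[ 0.2288  1.0117]
 [ 0.4991 -0.4001]
 [ 0.2567 -0.0088]] top: [[0.2429 0.5571]]
```

The holes are centred to about 0.5 mm and the gap is about 15–16 mm. I'll let it settle, then hand it in.

Call:
{"fn": "play_rows", "kwargs": {"motion": [[0, 0, 0, 0, 15], [0, 0, 0, 0, 15], [0, 0, 0, 0, 15], [0, 0, 0, 0, 15], [0, 0, 0, 0, 15]]}}

```text
clock: 16.27
position: [0.5142, 0.0291, 0.0953]
ee_rot: [0.0, 0.984, 0.18, -0.0]
contact_force: [-0.1, 0.1, -4.5]
width: 0.0226
gripper_force: 98.6
```

```bash
python3 go.py .5138 .0298 .095 20.7; python3 -c "
from rig import manip
print(manip.sign_off())"
```

```text
t 16.27 pos [0.5142 0.0291 0.0953] yaw 20.77 zaxis [ 0.e+00 -1.e-04 -1.e+00] w 0.0226 F [-0.1  0.1 -4.5] -> units [-0.004 -0.02   0.007] 0.007
the job is handed in; nothing more can be done
None
```

The rook stands upright on the cork pad, and the job is handed in with the holder held level and still about 15 mm above the pedestal, its holes centred to within about 1 mm by the camera measurements.

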